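# Pick a bush from the clamped stock tray with tongs

## Robot

A 7-joint arm with a two-finger parallel gripper is mounted at the origin on the work surface. World frame = base frame: x ahead of the robot, y to its left, z up, the work surface at z = 0. Lengths are in m, angles in rad, forces in N, time in s.
With the tool pointing down it reaches from about 0.4 to 0.925 m from the base axis. Payload 5.6 kg.
Tool frame: the origin (TCP) lies at the very end of the fingers, on their centre line; the grasp point (between the pads) lies 19 mm behind it; z points along the fingers, y is the direction in which the jaws open and shut (so a half turn about z gives the same grasp; the last joint's range is limited). The gripper opens to 85 mm and grips with 20 to 120 N. Pads are 22 mm wide; open, the fingers measure 114 mm over their backs; the gripper's body (76 mm by 85 mm) begins 54 mm behind the grasp point. The pads swing forward as they close: fully open they stand 13 mm farther back than shut.
Start: joints at [1.204, 0.468, -0.012, 1.603, 0.006, 1.071, -0.056], TCP at [0.207, -0.616, 0.231] pointing down, gripper open.
Joint ranges: [-2.53, 2.53], [-0.31, 2.02], [-1.57, 1.55], [0.28, 2.44], [-1.29, 4.43], [0.15, 1.84], [-2.92, 2.92]. Speed limits (rad/s): [2.57, 2.57, 3.14, 3.14, 3.14, 3.14, 3.14].

## Interface

Orientations are given as [roll, pitch, yaw] about the fixed x, y, z axes, in that order (R = Rz(yaw) Ry(pitch) Rx(roll)).
In Python, from bench import env gives the robot as it stands. Calls block until the motion is done:
- env.move_to(position, orientation): joint-space move of the TCP to a pose.
- env.move_l(position, max_speed=0.15, rotation=None, max_force=None): straight line of the TCP; rotation=None keeps the orientation; max_speed is the mean speed in m/s. With max_force (N) it stops when the force on the tool has changed by that much, and returns True; else False.
- env.movej(angles): joint-space move.
- env.open_gripper() and env.close(): open the fingers fully, or close them until they stop; the grip force is fixed at half the most.
- env.dwell(seconds).
- env.solve_ik(position, orientation): joint angles nearest the present ones, or None.
- env.state(): the state.
- env.grab_frame(name): name is "side" or "top"; returns the picture (480x640x3 uint8, blue, green, red); there is no depth.
- env.get_calibration(name): a dict with "vertical_fov" (degrees; the focal length in pixels is half the picture's height over the tangent of half this angle, whatever the lens; pixels are square), "cx", "cy" (the principal point, pixels), "dist_coeffs" ([k1, k2, p1, p2, k3] as OpenCV has them; the pictures are not rectified), "camera_from_world" (4x4, takes a point from world to camera coordinates). Camera axes: x right, y up, looking along -z (the intrinsics and any distortion apply to the point x, -y, -z); pixel columns grow to the right and rows downward; lengths in m; the calibration is good to about 2 mm. A picture is of the moment at which its call begins. get_calibration takes no time and is no camera call.
A pose or a line that the arm cannot do raises env.PlanningError and nothing moves.
- env.hand_in(): hands the job in, once; it reports no verdict.
The state is a dict: "clock": time; "q": joint angles; "dq": joint speeds; "effort": joint torques, N m; "ee_pos": TCP position; "ee_rot": TCP orientation; "wrist_force": force on the tool from outside, world axes, zero at the start; "moment": the same for the moment, N m; "gripper_width": finger opening in m.
Only numpy, scipy, OpenCV 4.12 (cv2) and the standard library are available. Lean on these libraries where they do the work, as an engineer would, in place of code of your own. Each camera call takes 0.05 s, during which the arm holds its last target.

## Task

Free the stock tray's sliding cover by turning its clamp knob a quarter turn anticlockwise, slide the cover fully open, then take the tongs from their holder, close them on the short wide bush in the uncovered compartment and lift it at least 10 cm above the tray's rim. Touch the bush only with the tongs, keep tongs and bush upright, and leave the slim sleeve and everything else where it is. Finish while still holding the bush still in the air in the squeezed tongs: do not put it down or let go.

Things in the scene. Friction and masses are not known exactly. Their poses are not given: they have to be found in the camera images.
- tray: Grey stock tray, fixed, 162 (x) x 262 (y) mm, rim 50 mm high. Origin: centre of underside, z up. Walls 5 mm, inner floor at z = 5 mm. A divider at y = 0 (10 mm, top at 44 mm) makes two compartments, each 152 x 121 mm. The +y one starts under the cover; the -y one is open and the cover slides over it. The clamp knob is outside the -x wall (robot's side at yaw 0).
- clamp (a joint): Clamp knob: 0 = tight (its tongue blocks the cover), turns about a vertical axis, grows anticlockwise seen from above to a stop at 1.65 rad; a quarter turn (about 1.57) is fully free. Starts at 0 to 0.12. Friction 0.08 N m; stays where it is left.
- clamp_grip (a point): Middle of the clamp knob's black bar grip, on the turning axis, 79 mm above the bench, at tray (-115, -17) mm. The bar is 50 mm long along this frame's x, 14 mm thick along its y, 30 mm high (64 to 94 mm above the bench) and turns with the knob. Below it a steel tongue, 50 to 60 mm above the bench, reaches 34 mm out.
- cover (a joint): Clear plastic cover with aluminium edges, sliding on the tray's rim: 0 = shut over the +y compartment, grows as it slides towards the tray's -y, fully open at its stop, 0.120 m. Friction 1.5 N; stays where it is left. Cannot move while the clamp is tight.
- cover_grip (a point): Middle of the cover's upright aluminium finger grip: 44 mm long along the tray's x, 10 mm thick along the tray's y, 32 mm high (55.5 to 87.5 mm above the bench; this point at 71.5 mm). Moves with the cover; when shut it is at tray (0, +65) mm. Axes as the tray's.
- caddy: Steel holder of the tongs, fixed: an upright open box, outside 36 (x) x 82 (y) x 55 mm high on a 70 x 110 x 4 mm foot, slot inside 26 x 72 mm, inner floor at z = 5 mm. Origin: centre of its underside.
- tongs: Sprung steel tongs, 100 g, upright in the holder, jaws down, 136 mm tall, pivot pin (24 mm along x) at z = 130. Origin: between the tips when open; z up, arms move along y. Arms: straight straps 20 mm wide (x), 4 thick. Relaxed: 56 mm between the jaws, 66 over the tips, each arm leaning out 0.1 rad. Squeeze both arms from outside to close (2.9 mm at the jaws per mm); tips then sink 2 mm.
- tongs_grip (a point): Where to squeeze the tongs: midway between their black rubber pads (22 mm wide, 70 to 106 mm above the tongs' origin), 88 mm above that origin; tongs' axes. Over the pads 52 mm relaxed, 44 with the jaws on a 32 mm part; at 48 to 50 mm they are held firmly, jaws still about 41 to 46 mm apart. The spring pushes back 7 N per arm at first, 11 N when closed.
- tongs_tip (a point): Point midway between the jaws, 12 mm above the tongs' origin on its axis; tongs' axes. The tips are 12 mm below it (14 mm when closed); the flat inner faces of the arms run on up above it.
- tongs_left (a joint): Closing angle of each tongs arm (they move together): 0 = relaxed open, 0.100 = jaws 32 mm apart and parallel, 0.125 = closed stop (26 mm apart).
- bush: The short, wide steel bush: cylinder 32 mm diameter, 26 mm high, 0.05 to 0.1 kg, upright on the floor of the tray's covered +y compartment. Origin: centre of its underside. It stands 30 to 45 mm from the tray's middle line towards one short-side end (+x or -x), tray y 52 to 78 mm; the tongs fit round it with their y along the tray's y.
- sleeve: The tall, slim steel sleeve: cylinder 20 mm diameter, 38 mm high, upright in the same compartment at its other end in x. Origin: centre of its underside. To be left.
- bearing_block: Dark steel bearing block, 60 x 30 x 34 mm, in the open compartment. Origin: centre of underside. To be left.
- relay: Black relay, 36 x 45 x 30 mm, in the open compartment. Origin: centre of underside. To be left.
- oil_jar: Amber jar, 56 mm diameter, 90 mm high, on the bench. Origin: centre of underside. To be left.
- carton: Cardboard carton, 90 x 120 x 70 mm, on the bench. Origin: centre of underside. To be left.
- wrench: Steel wrench lying on the bench. Origin: on its underside. To be left.
- tape: Roll of brown tape, 90 mm diameter, 24 mm high, on the bench. Origin: centre of underside. To be left.
Not all that is in view belongs to the job. Leave any yellow look-alike of the caddy alone.

How it is judged:
By the outcome, as a careful person would: the job done as asked, in the order asked, and still so for the second after the job is handed in, while the arm keeps its last pose, push and grip.
It also fails if it takes over 64 s, if anything falls off the work surface, if the arm or the gripper's body presses on something with over 40 N, if the wrist force passes 120 N, or if a joint passes its speed limit or range.

## Working session

There is one attempt and no reset: what is moved stays moved. The work goes in short steps, each a Python script; the robot and the scene stay as the last script left them, time stands still between calls to the robot, and variables do not carry over. Pictures are saved under pics/ and viewed, and the job is handed in when it is done.

```bash
ls; mkdir -p pics
python3 - <<'E'
from bench import env
import cv2
for n in("side","top"):
    cv2.imwrite(f"pics/{n}0.png",env.grab_frame(n)); print(n,env.get_calibration(n))
print(env.state())
E
```

```text
pics
side {'vertical_fov': 43.159412381215496, 'cx': 326.45983531639587, 'cy': 245.95238679375578, 'dist_coeffs': array([-0.05636147,  0.        ,  0.        ,  0.        ,  0.        ]), 'camera_from_world': array([[ 0.94665854, -0.32208372,  0.00998485, -0.55613714],
       [ 0.1513558 ,  0.47178832,  0.86862374, -0.17439038],
       [-0.2844803 , -0.82077881,  0.49537168, -1.43254722],
       [ 0.        ,  0.        ,  0.        ,  1.        ]])}
top {'vertical_fov': 51.133586501299575, 'cx': 316.841868435181, 'cy': 234.28020120278742, 'dist_coeffs': array([-0.06923798,  0.        ,  0.        ,  0.        ,  0.        ]), 'camera_from_world': array([[-0.03313196, -0.99944318,  0.00395009, -0.01403306],
       [ 0.97900271, -0.03165847,  0.20137388, -0.56238   ],
       [-0.20113669,  0.01053906,  0.97950649, -1.25616762],
       [ 0.        ,  0.        ,  0.        ,  1.        ]])}
{'clock': 0.1, 'q': array([ 1.20393619,  0.46831346, -0.01163004,  1.60354423,  0.0060149 ,
        1.07139431, -0.05628825]), 'dq': array([ 1.56351929e-03, -6.54765387e-04, -5.76571027e-04, -2.60716270e-03,
       -5.81162112e-04,  4.27898019e-04,  5.92098370e-05]), 'effort': array([ 1.85758843e-03, -5.33514583e+01,  2.18656857e-02, -2.51964766e+01,
        1.14351380e-02,  4.30230255e-03,  1.86255022e-05]), 'ee_pos': array([ 0.20663581, -0.61574404,  0.23041254]), 'ee_rot': array([-3.13997214e+00,  1.17454513e-04,  3.23839035e-01]), 'wrist_force': array([0.17806437, 1.58428148, 0.17061125]), 'moment': array([-0.00876654,  0.00587353,  0.03625827]), 'gripper_width': 0.08576110264243195}
```

View pics/top0.png

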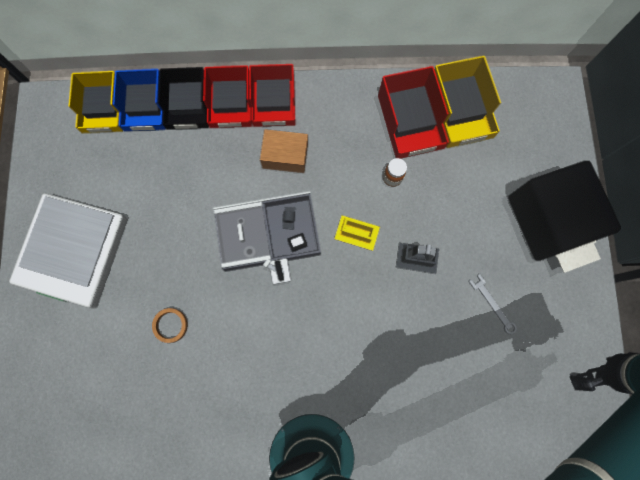

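View pics/side0.png

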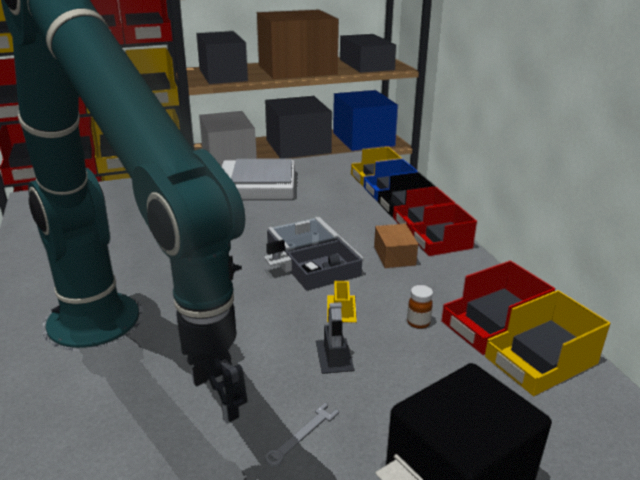

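The top view shows the tray at about (267,232), with the covered half at image left (+y) and the clamp near (279,270). The tongs are in the dark caddy at about (418,256), and the yellow look-alike is at (357,232). I'll enlarge these.

Run:
```python
import cv2
t=cv2.imread("pics/top0.png");s=cv2.imread("pics/side0.png")
def c(i,x0,y0,w,h,k,n): cv2.imwrite(n,cv2.resize(i[y0:y0+h,x0:x0+w],None,fx=k,fy=k,interpolation=cv2.INTER_CUBIC))
c(t,205,185,125,105,6,"pics/c_tray.png"); c(t,330,205,120,80,6,"pics/c_cad.png")
c(s,255,210,120,90,6,"pics/c_side.png"); c(s,300,275,80,100,6,"pics/c_side2.png")
```

```text
(no output)
```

View pics/c_tray.png

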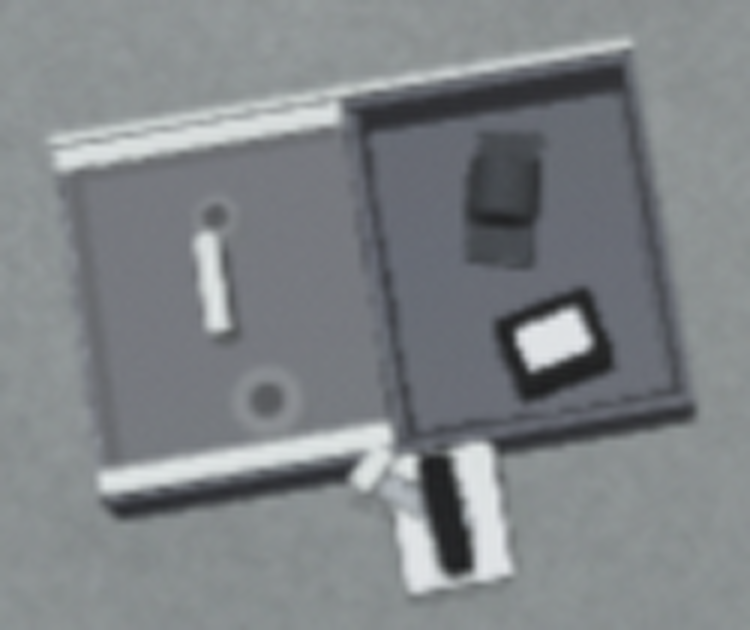

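View pics/c_cad.png

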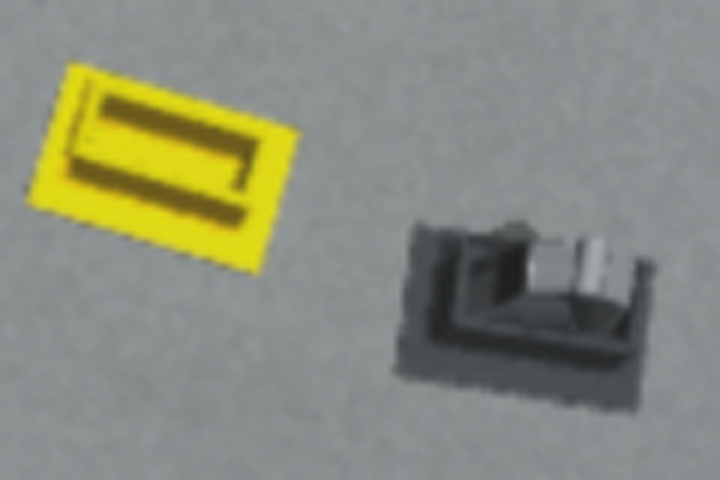

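View pics/c_side.png

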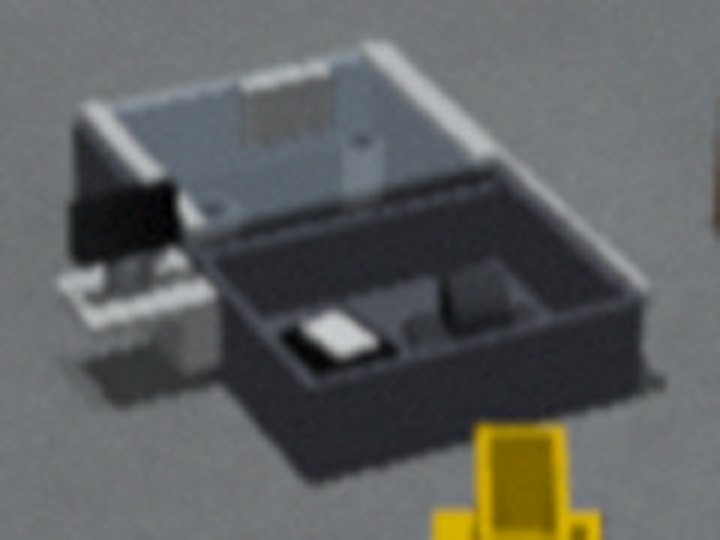

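View pics/c_side2.png

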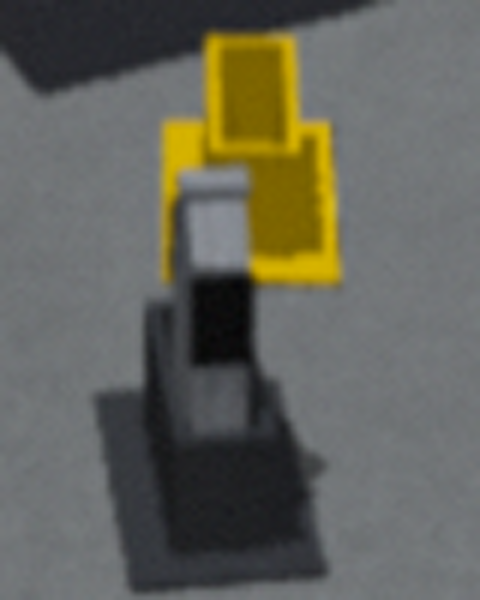

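```bash
cat > h.py <<'E'
import numpy as np, cv2
from scipy.optimize import least_squares
from bench import env
CAL={n:env.get_calibration(n) for n in("side","top")}
def proj(n,P):
    c=CAL[n];f=240/np.tan(np.radians(c["vertical_fov"])/2)
    P=np.atleast_2d(P);T=np.array(c["camera_from_world"]);X=P@T[:3,:3].T+T[:3,3]
    X=X*[1,-1,-1]
    K=np.array([[f,0,c["cx"]],[0,f,c["cy"]],[0,0,1.]])
    return cv2.projectPoints(X,np.zeros(3),np.zeros(3),K,np.array(c["dist_coeffs"]))[0][:,0]
def unproj(n,uv,z):
    c=CAL[n];r=least_squares(lambda p:(proj(n,[p[0],p[1],z])-uv).ravel(),[.6,0]);return r.x
def crop2px(uv,x0,y0,k): return (np.asarray(uv)+.5)/k-.5+[x0,y0]
def loc2w(p,L):
    L=np.atleast_2d(L);x,y,a=p;c,s=np.cos(a),np.sin(a)
    return np.c_[x+c*L[:,0]-s*L[:,1],y+s*L[:,0]+c*L[:,1],L[:,2]]
def fitpose(obs,p0):
    """obs: list of (cam,px,local)"""
    def res(p): return np.concatenate([(proj(n,loc2w(p,l))-px).ravel() for n,px,l in obs])
    r=least_squares(res,p0,loss="soft_l1");return r.x,res(r.x).reshape(-1,2)
E
cat > fit.py <<'E'
from h import *
T=lambda u,v:crop2px((u,v),205,185,6)
S=lambda u,v:crop2px((u,v),255,210,6)
C=lambda u,v:crop2px((u,v),330,205,6)
D=lambda u,v:crop2px((u,v),300,275,6)
obs=[("top",T(212,282),(0,.065,.0875)),("top",T(447,515),(-.115,-.017,.094)),
("top",T(632,40),(.081,-.131,.05)),("top",T(693,405),(-.081,-.131,.05)),("top",T(50,143),(.081,.131,.053)),("top",T(100,492),(-.081,.131,.053)),
("side",S(312,383),(-.081,-.131,.05)),("side",S(650,290),(.081,-.131,.05)),("side",S(285,72),(0,.065,.0875))]
p,r=fitpose(obs,[.6,.1,.1]);print("tray",p.round(4));print(r.round(2))
# caddy: foot corners and box
o2=[("top",C(412,222),(.035,.055,.004)),("top",C(397,375),(-.035,.055,.004)),("top",C(638,410),(-.035,-.055,.004)),
("side",D(97,395),(-.035,.055,.004)) ,("side",D(133,590),(-.035,-.055,.004)),("side",D(327,575),(.035,-.055,.004))]
q,r=fitpose(o2,[.55,-.2,-.05]);print("caddy",q.round(4));print(r.round(2))
E
python3 fit.py
```

```text
tray [0.5806 0.1007 0.146 ]
[[-0.16 -0.9 ]
 [-0.64 -1.83]
 [-0.27  0.58]
 [ 0.42 -1.61]
 [-0.19 -0.02]
 [-0.01  1.32]
 [-0.32  1.03]
 [-0.74  1.84]
 [ 0.03  0.66]]
caddy [ 0.5013 -0.3031 -0.1832]
[[ 0.47 -0.26]
 [-0.07 -0.56]
 [ 0.05 -0.4 ]
 [-1.02  0.04]
 [-0.33  0.16]
 [ 0.08 -0.32]]
```

```bash
cat > ov.py <<'E'
from h import *
def box(cx,cy,hx,hy,z0,z1):
    P=[(cx+a*hx,cy+b*hy,z) for z in(z0,z1) for a,b in((1,1),(1,-1),(-1,-1),(-1,1))]
    E=[(i,(i+1)%4) for i in range(4)]+[(4+i,4+(i+1)%4) for i in range(4)]+[(i,i+4) for i in range(4)]
    return [(P[i],P[j]) for i,j in E]
def draw(im,cam,pose,segs,x0,y0,k,col=(0,0,255)):
    for a,b in segs:
        uv=(proj(cam,loc2w(pose,[a,b]))-[x0,y0]+.5)*k-.5
        cv2.line(im,*[tuple(int(round(v)) for v in q) for q in uv],col,1,cv2.LINE_AA)
def crop(i,x0,y0,w,h,k): return cv2.resize(i[y0:y0+h,x0:x0+w],None,fx=k,fy=k,interpolation=cv2.INTER_CUBIC)
def circ(cx,cy,r,z,n=24):
    a=np.linspace(0,2*np.pi,n+1);P=[(cx+r*np.cos(t),cy+r*np.sin(t),z) for t in a]
    return list(zip(P[:-1],P[1:]))
TRAY=box(0,0,.081,.131,0,.05)+box(0,0,.076,.126,.005,.05)
KNOB=box(-.115,-.017,.025,.007,.064,.094); GRIP=box(0,.065,.022,.005,.0555,.0875)
CAD=box(0,0,.035,.055,0,.004)+box(0,0,.018,.041,.004,.055)
TON=box(0,0,.01,.002,.05,.141)
E
python3 - <<'E'
from ov import *
tp=[.5806,.1007,.146];cp=[.5013,-.3031,-.1832]
for cam,x0,y0,w,h,n in(("top",205,185,125,105,"o1"),("side",255,210,120,90,"o2"),("top",390,225,60,60,"o3"),("side",300,275,80,100,"o4")):
    k=6; im=crop(cv2.imread(f"pics/{cam}0.png"),x0,y0,w,h,k)
    draw(im,cam,tp,TRAY,x0,y0,k);draw(im,cam,tp,KNOB,x0,y0,k,(0,255,0));draw(im,cam,tp,GRIP,x0,y0,k,(0,255,255))
    draw(im,cam,cp,CAD,x0,y0,k);draw(im,cam,cp,TON,x0,y0,k,(0,255,0))
    cv2.imwrite(f"pics/{n}.png",im)
a=[cv2.imread(f"pics/o{i}.png") for i in(1,2,3,4)]
E
```

```text
(no output)
```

View pics/o1.png

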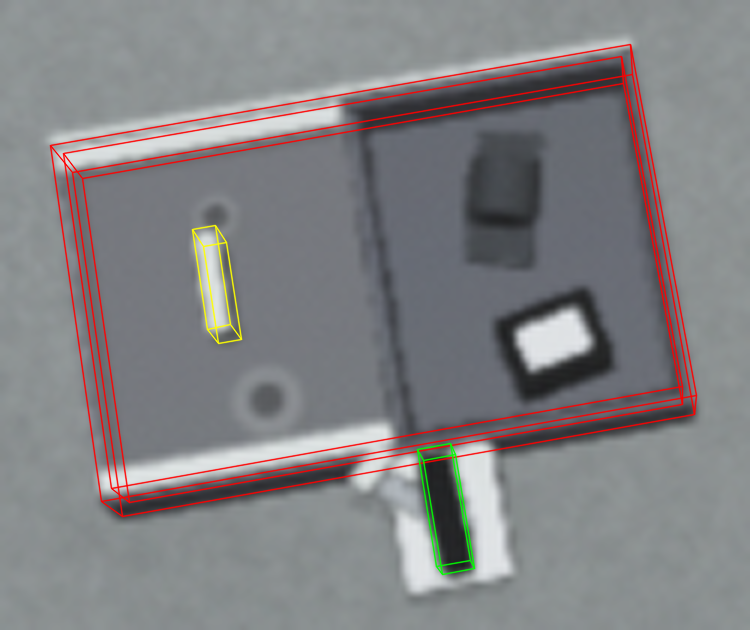

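View pics/o2.png

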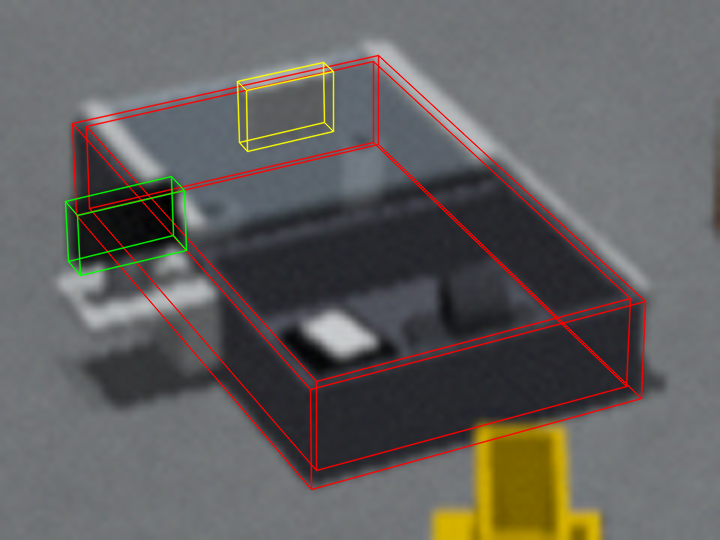

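View pics/o3.png

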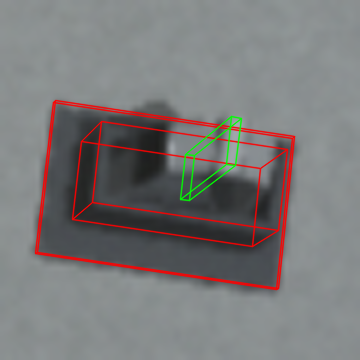

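View pics/o4.png

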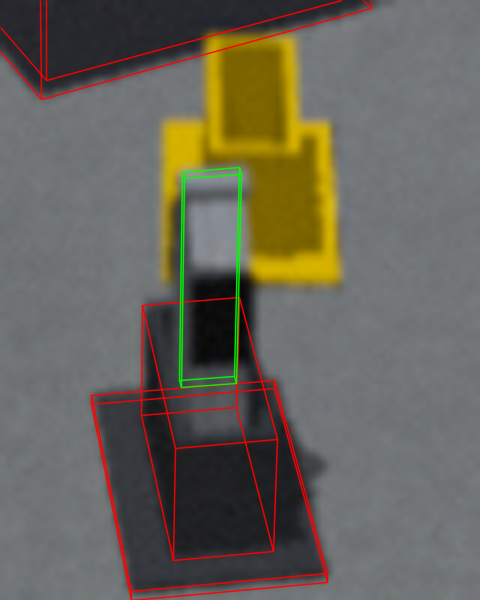

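Run:
```python
from bench import env
print(env.state()["clock"])
try: print(env.close(bogus=1))
except BaseException as e: print(type(e),e)
s=env.state();print(s["clock"],s["gripper_width"])
```

```text
0.1
<class 'TypeError'> got an unexpected keyword argument 'bogus'
0.1 0.08576110264243195
```

Run:
```python
from bench import env
try: print(env.close(width=0.06))
except BaseException as e: print(type(e),e)
s=env.state();print(s["clock"],s["gripper_width"])
```

```text
<class 'TypeError'> got an unexpected keyword argument 'width'
0.1 0.08576110264243195
```

`close()` takes no width, so squeezing the pads in the holder would shut the jaws to 26 mm, too narrow for the 32 mm bush. Instead I'll carry the tongs by the 24 mm pivot pin with the gripper jaws along tongs x, which leaves them open. I'll stand them round the bush, then re-grip at the pads and squeeze.

Look-alikes by pixel in the top view:
- **Caddy:** dark (418,256) is the real one. The yellow one at (357,232) is a decoy.
- **Bush or sleeve:** the wide ring at (249,251), at the -x end, is the bush. The slim one at (241,221) is the sleeve.
- **Knob bar:** the black bar at (279,270) is the one to turn. The relay at (297,241) is not.

The clamp comes first.

Run:
```python
from h import *
kn=[.4687,.0676]; 
for base in(0,np.pi,-np.pi):
    for y in(.17,.17+1.6):
        q=env.solve_ik([*kn,.068],[np.pi,0,y+base]); print(base,y,None if q is None else np.round(q,2))
env.move_to([*kn,.2],[np.pi,0,.17])
env.move_l([*kn,.115],.15)
s=env.state();print(s["clock"],s["ee_pos"],s["ee_rot"],s["q"].round(2))
for n in("side","top"): cv2.imwrite(f"pics/{n}1.png",env.grab_frame(n))
from ov import crop
a=crop(cv2.imread("pics/top1.png"),240,230,80,75,5);b=crop(cv2.imread("pics/side1.png"),230,190,80,75,5)
cv2.imwrite("pics/k1.png",np.hstack([a,b]))
```

```text
0 0.17 [ 0.23  0.5  -0.53  2.11  0.42  0.63 -1.99]
0 1.77 [ 0.35  0.54 -0.68  2.11  0.55  0.67 -0.5 ]
3.141592653589793 0.17 [ 0.44  0.59 -0.8   2.1   0.65  0.72  0.95]
3.141592653589793 1.77 [ 0.75  0.98 -1.33  2.09  1.13  1.11  2.19]
-3.141592653589793 0.17 [ 0.44  0.59 -0.8   2.1   0.65  0.72  0.95]
-3.141592653589793 1.77 [ 0.75  0.98 -1.33  2.09  1.13  1.11  2.19]
3.4083 [0.46921292 0.06780676 0.11547904] [-3.14140760e+00 -8.05361223e-04  1.70017084e-01] [ 0.33  0.43 -0.65  2.08  0.39  0.74 -1.96]
```

View pics/k1.png

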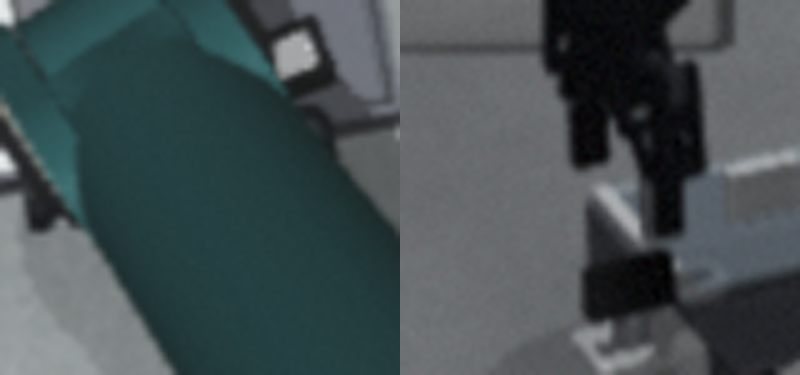

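The side view shows fingertips at about (590,140) and (665,210) in the crop, centred over the bar at (628,285). I'll descend, grip and turn.

Run:
```python
from h import *
kn=[.4687,.0676]
print(env.move_l([*kn,.069],.08,max_force=12))
env.close()
s=env.state();print(s["clock"],s["gripper_width"],s["ee_pos"],s["wrist_force"].round(1))
y0=.17
for y in np.linspace(y0,y0+1.58,5)[1:]:
    env.move_to([*kn,.069],[np.pi,0,y])
    s=env.state();print(s["clock"],s["ee_rot"][2].round(3),s["ee_pos"].round(4),s["wrist_force"].round(1),s["moment"].round(2))
cv2.imwrite("pics/side2.png",env.grab_frame("side"))
from ov import crop
cv2.imwrite("pics/k2.png",crop(cv2.imread("pics/side2.png"),230,190,120,90,6))
```

```text
False
4.8833 0.012991270578441756 [0.46892275 0.06768777 0.0693059 ] [-1.3 -0.4  3.8]
5.2917 0.564 [0.469  0.0675 0.0693] [-0.4 -0.2  5.5] [-0.1   0.13  0.07]
5.7 0.958 [0.4691 0.0673 0.0693] [ 0.3 -0.6  5.1] [-0.19  0.09  0.07]
6.1083 1.352 [0.4694 0.0673 0.0693] [ 0.9 -0.6  5.1] [-0.3   0.01  0.05]
6.525 1.747 [0.4696 0.0672 0.0693] [ 1.2 -1.5  4.1] [-0.29 -0.16  0.05]
```

View pics/k2.png

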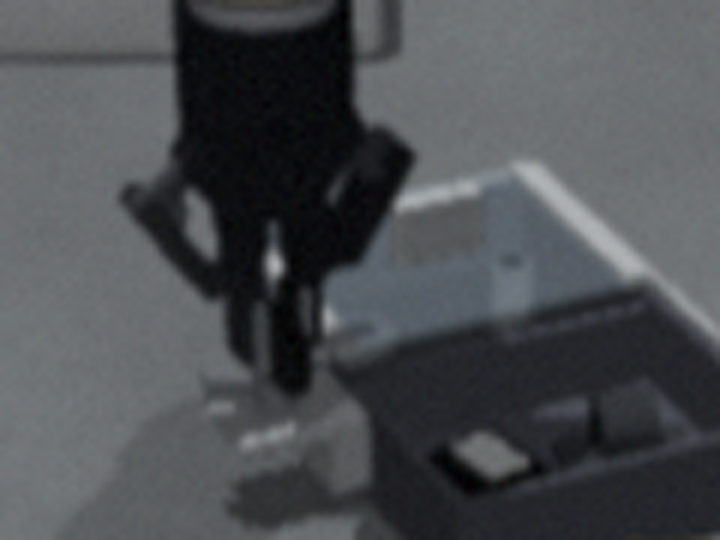

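The side view shows the fingers still on the bar at crop (270,340), and the measured turn was 1.58 rad with the wrist force low. The cover is next.

Run:
```python
from h import *
env.open_gripper()
p=env.state()["ee_pos"]; env.move_l([p[0],p[1],.16],.2)
cv2.imwrite("pics/side3.png",env.grab_frame("side"))
g=[.570,.166]
env.move_to([*g,.15],[np.pi,0,.151])
print(env.move_l([*g,.066],.1,max_force=12))
env.close()
s=env.state();print(s["clock"],s["gripper_width"],s["ee_pos"],s["wrist_force"].round(1),s["q"].round(2))
from ov import crop
cv2.imwrite("pics/k3.png",crop(cv2.imread("pics/side3.png"),230,190,120,90,6))
```

```text
False
10.9583 0.008871474884804616 [0.57016319 0.16510608 0.06625336] [-1.1 -3.1  4.3] [ 0.08  0.67 -0.56  1.82  0.48  0.79 -2.15]
```

View pics/k3.png

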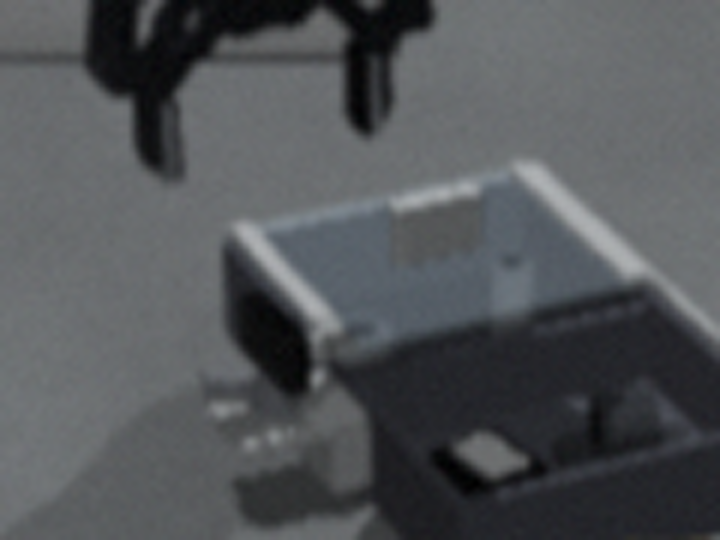

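The bar at crop (272,345) now lies along the tray's wall, so the knob is turned. Now I'll slide the cover.

Run:
```python
from h import *
s=env.state();p=s["ee_pos"];a=.151
d=np.array([np.sin(a),-np.cos(a),0])
print(env.move_l(p+d*.1235,.12,max_force=18))
s=env.state();print(s["clock"],(s["ee_pos"]-p)@d,s["gripper_width"],s["wrist_force"].round(1))
```

```text
False
12.1417 0.12020412100138882 0.008873073794032148 [-5.7  9.4  5.6]
```

The cover travelled 0.1202 m and reached its stop. I'll release it, go above the caddy, and look at both the bush and the tongs.

Run:
```python
from h import *
env.open_gripper()
p=env.state()["ee_pos"]; env.move_l([p[0],p[1],.14],.2)
cp=np.array([.5013,-.3031]);yaw=-.1832
for b in(np.pi/2,-np.pi/2):
    q=env.solve_ik([*cp,.25],[np.pi,0,yaw+b]);print(b,None if q is None else np.round(q,2))
env.move_to([.42,-.30,.26],[np.pi,0,yaw+np.pi/2])
s=env.state();print(s["clock"],s["ee_pos"],s["q"].round(2))
from ov import crop
for n,x,y,w,h in(("top",205,185,125,100),("side",255,210,120,90)):
    im=env.grab_frame(n);cv2.imwrite(f"pics/{n}4.png",im);cv2.imwrite(f"pics/{n}4c.png",crop(im,x,y,w,h,6))
cv2.imwrite("pics/t4.png",np.hstack([crop(cv2.imread("pics/top4.png"),390,225,60,60,6),crop(cv2.imread("pics/side4.png"),300,290,60,60,6)]))
```

```text
1.5707963267948966 [ 1.17  0.52 -0.93  1.7   0.45  1.15 -0.07]
-1.5707963267948966 [ 0.66  0.35 -0.21  1.73  0.08  1.06 -2.91]
15.0833 [ 0.42023101 -0.29933363  0.25959181] [ 1.34  0.38 -0.97  1.85  0.35  1.1   0.07]
```

View pics/top4c.png

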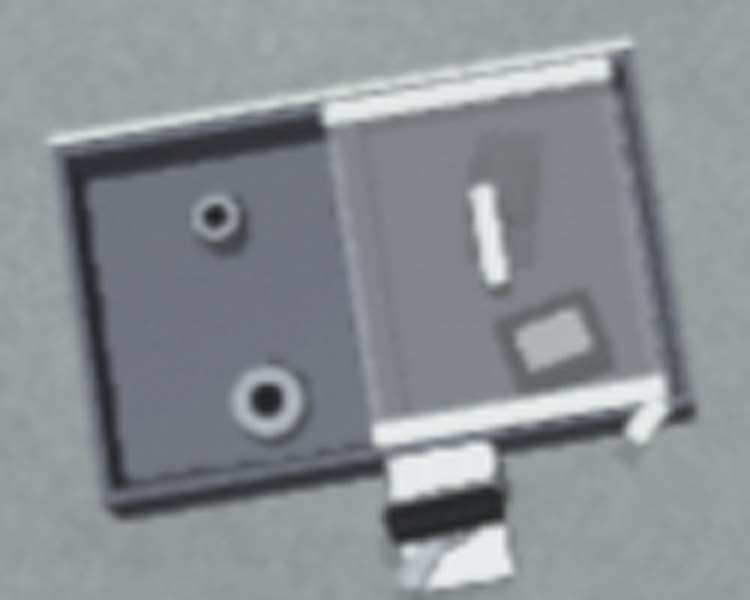

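View pics/side4c.png

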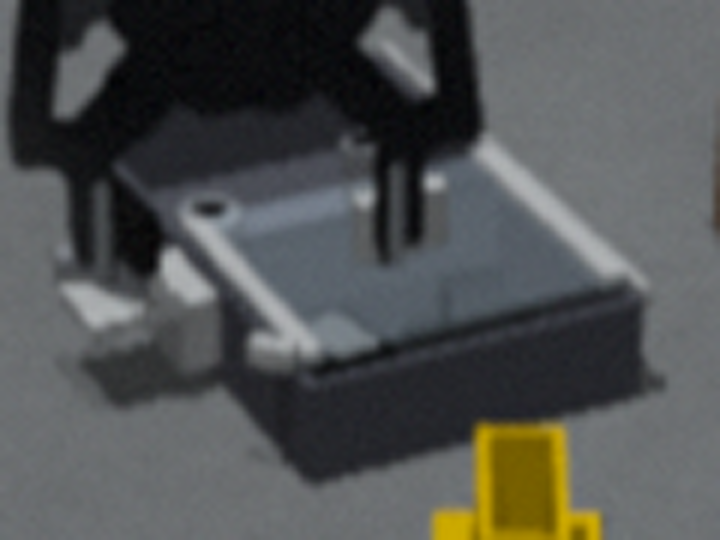

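View pics/t4.png

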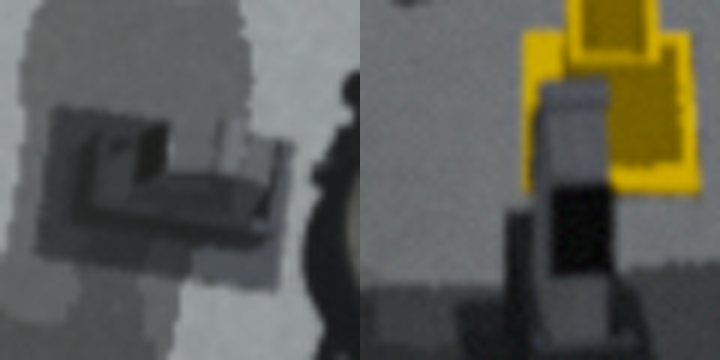

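```bash
python3 - <<'E'
from h import *
T=lambda u,v:crop2px((u,v),205,185,6);S=lambda u,v:crop2px((u,v),255,210,6)
tp=np.array([.5798,.1018,.1513])
def inv(p):
    c,s=np.cos(tp[2]),np.sin(tp[2]);d=np.array(p[:2])-tp[:2];return np.array([c*d[0]+s*d[1],-s*d[0]+c*d[1]])
for n,uv,z in(("top",T(268,400),.031),("side",S(212,208),.031),("top",T(216,216),.043)):
    w=unproj(n,uv,z);print(n,w.round(4),inv(w).round(4))
for n,uv,z in(("top",crop2px((229,146),390,225,6),.141),("side",crop2px((214,92),300,290,6),.137)):
    w=unproj(n,uv,z);print("pin",n,w.round(4))
# refit tray incl open rim corners
obs=[("top",T(632,45),(.081,-.131,.05)),("top",T(691,402),(-.081,-.131,.05)),("top",T(54,147),(.081,.131,.05)),("top",T(106,497),(-.081,.131,.05)),
("top",T(489,233),(0,-.055,.0875)),
("side",S(312,383),(-.081,-.131,.05)),("side",S(648,292),(.081,-.131,.05)),("side",S(312,488),(-.081,-.131,.0))]
p,r=fitpose(obs,tp);print(p.round(4));print(r.round(2).tolist())
E
python3 - <<'E'
E
```

```text
top [0.5268 0.1482] [-0.0454  0.0538]
side [0.5312 0.1522] [-0.0404  0.0572]
top [0.6084 0.1693] [0.0384 0.0624]
pin top [ 0.4992 -0.3012]
pin side [ 0.5022 -0.3031]
[0.5805 0.1005 0.1449]
[[-0.13, -0.18], [0.84, -1.01], [-0.51, -0.42], [-0.74, 0.63], [-0.07, -0.78], [-0.4, 1.09], [-0.44, 1.59], [-0.27, 0.16]]
```

The two views agree to about 4 mm: bush at (0.529, 0.150), which is tray (-43, 55) mm and within its stated range, and pin at (0.501, -0.302). Next I'll grip the pin.

Run:
```python
from h import *
from ov import crop
pin=[.501,-.302];R=[np.pi,0,-.1832+np.pi/2]
env.move_to([*pin,.2],R)
print(env.move_l([*pin,.119],.12,max_force=8))
for n in("side","top"): cv2.imwrite(f"pics/{n}5.png",env.grab_frame(n))
env.close()
s=env.state();print(s["clock"],s["gripper_width"],s["ee_pos"],s["wrist_force"].round(1))
cv2.imwrite("pics/side6.png",env.grab_frame("side"))
cv2.imwrite("pics/t5.png",np.hstack([crop(cv2.imread(f"pics/side{i}.png"),290,265,66,90,6) for i in(5,6)]))
```

```text
False
17.2 0.02238202148174734 [ 0.50124482 -0.30205864  0.11929713] [-0.3  0.5  2. ]
```

View pics/t5.png

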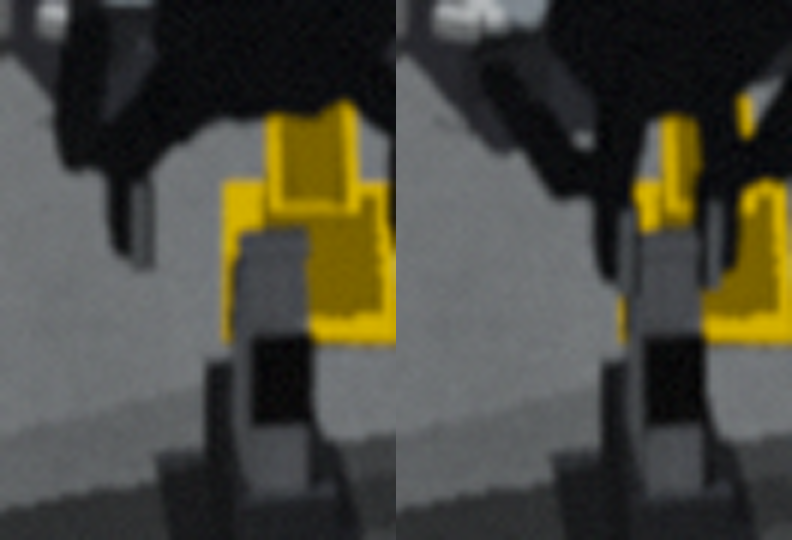

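Right panel: the fingers sit either side of the pin at crop (630,240) and (712,240), with a width of 22.4 mm, which fits the 24 mm pin less the about 1 mm by which earlier grips read low. I'll lift.

Run:
```python
from h import *
from ov import crop
p=env.state()["ee_pos"]
env.move_l([p[0],p[1],.26],.1)
s=env.state();print(s["clock"],s["gripper_width"],s["ee_pos"],s["wrist_force"].round(1))
im=env.grab_frame("side");cv2.imwrite("pics/side7.png",im)
cv2.imwrite("pics/t7.png",crop(im,270,180,110,130,4))
for a in(.148,.148+np.pi/2,.148-np.pi/2,.148+np.pi):
  q=env.solve_ik([.529,.150,.12],[np.pi,0,a]);print(round(a,2),None if q is None else np.round(q,2))
```

```text
18.8083 0.022152360108217674 [ 0.50091344 -0.30194097  0.25930797] [ 0.9 -0.1 -0.7]
0.15 [ 0.17  0.55 -0.65  1.9   0.44  0.84 -2.13]
1.72 [ 0.34  0.64 -0.9   1.9   0.63  0.92 -0.72]
-1.42 [ 0.56  0.95 -1.33  1.88  1.01  1.2   2.15]
3.29 [ 0.42  0.71 -1.02  1.89  0.74  0.97  0.77]
```

View pics/t7.png

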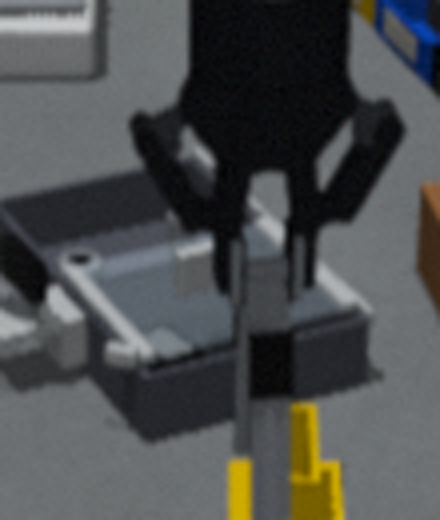

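The tongs hang upright and clear of the caddy. I'll carry them to above the bush.

Run:
```python
from h import *
from ov import *
env.move_l([.529,.150,.26],.15,rotation=[np.pi,0,.148+np.pi/2])
env.dwell(.3)
env.move_l([.529,.150,.18],.1)
s=env.state();print(s["clock"],s["gripper_width"],s["ee_pos"],s["ee_rot"][2],s["wrist_force"].round(1))
for n in("side","top"):
    im=env.grab_frame(n);cv2.imwrite(f"pics/{n}8.png",im)
a=crop(cv2.imread("pics/side8.png"),240,160,90,120,4);b=crop(cv2.imread("pics/top8.png"),205,185,110,120,4)
cv2.imwrite("pics/t8.png",np.hstack([a,b]))
```

```text
23.275 0.021914883807259956 [0.52939346 0.15034586 0.18056948] 1.7188768200752382 [-0.1  0.7 -0.2]
```

View pics/t8.png

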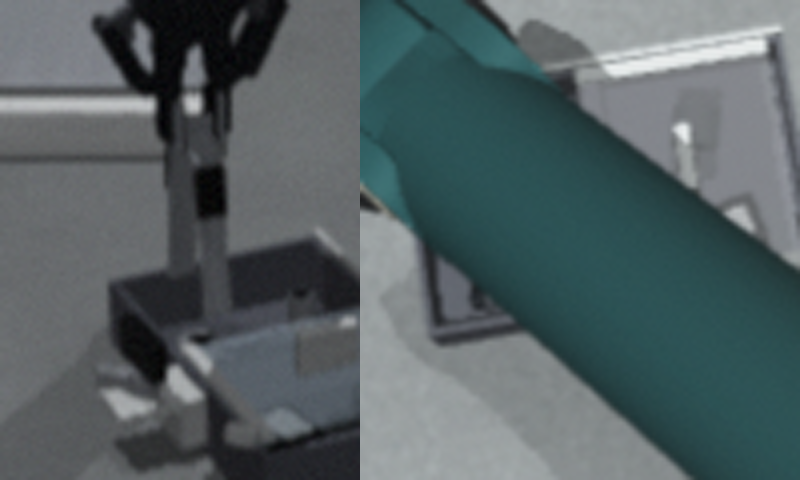

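```bash
cat >> ov.py <<'E'
def tongs(z0,close=0.):
    segs=[]
    for s in(1,-1):
        for x in(-.01,.01):
            yb=s*(.033-.13*close); yt=s*.020
            segs.append(((x,yb,z0),(x,yt,z0+.13)))
        segs.append(((-.01,s*(.033-.13*close),z0),(.01,s*(.033-.13*close),z0)))
    segs.append(((-.012,0,z0+.13),(.012,0,z0+.13)))
    return segs
E
python3 - <<'E'
from ov import *
im=crop(cv2.imread("pics/side8.png"),250,180,80,80,8)
draw(im,"side",[.5294,.1503,.148],tongs(.0666),250,180,8)
draw(im,"side",[.529,.150,.148],circ(0,0,.016,.031),250,180,8,(0,255,0))
cv2.imwrite("pics/t9.png",im)
E
```

```text
(no output)
```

View pics/t9.png

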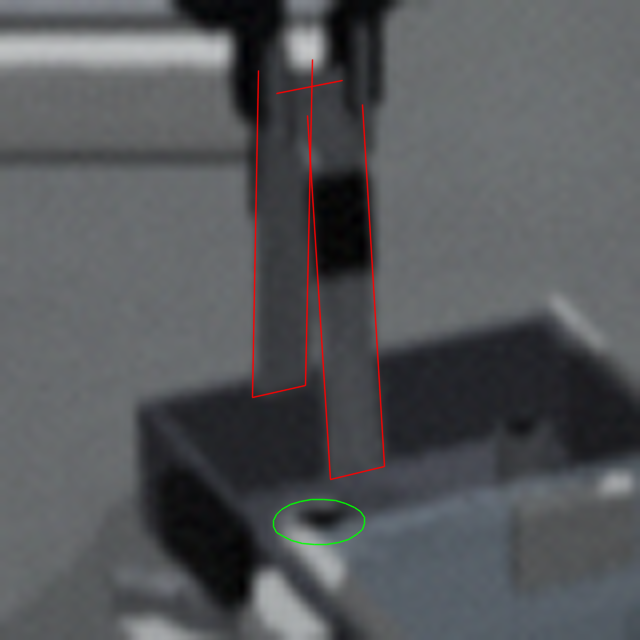

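The overlay fits the hanging tongs, which are upright with the bush centred below: hole at (322,518) in the crop against the (319,522) predicted. I'll lower them round it.

Run:
```python
from ov import *
print(env.move_l([.529,.150,.124],.06,max_force=6))
print(env.move_l([.529,.150,.1175],.02,max_force=3))
s=env.state();print(s["clock"],s["gripper_width"],s["ee_pos"],s["wrist_force"].round(1))
im0=env.grab_frame("side");cv2.imwrite("pics/side10.png",im0)
im=crop(im0,250,180,80,100,6)
cv2.imwrite("pics/t10.png",np.hstack([im]))
```

```text
False
True
24.7833 0.02203817868411218 [0.52970007 0.15021209 0.11917924] [-0.4 -0.2  5.8]
```

View pics/t10.png

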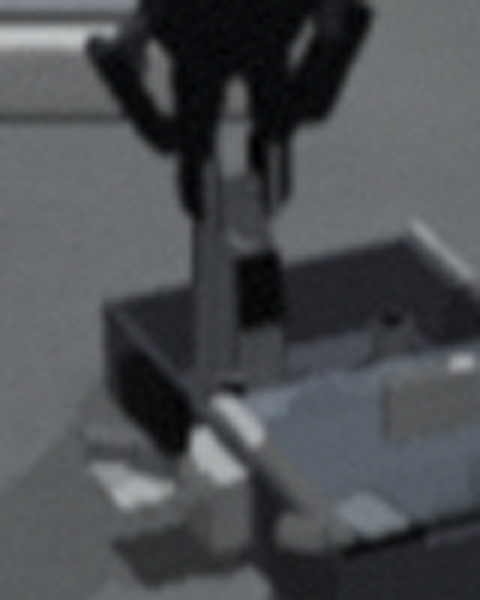

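Run:
```python
from ov import *
im=crop(cv2.imread("pics/side10.png"),265,215,60,60,10)
draw(im,"side",[.5297,.1502,.148],tongs(.005),265,215,10)
draw(im,"side",[.529,.150,.148],circ(0,0,.016,.031),265,215,10,(0,255,0))
cv2.imwrite("pics/t11.png",im)
```

```text
(no output)
```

View pics/t11.png

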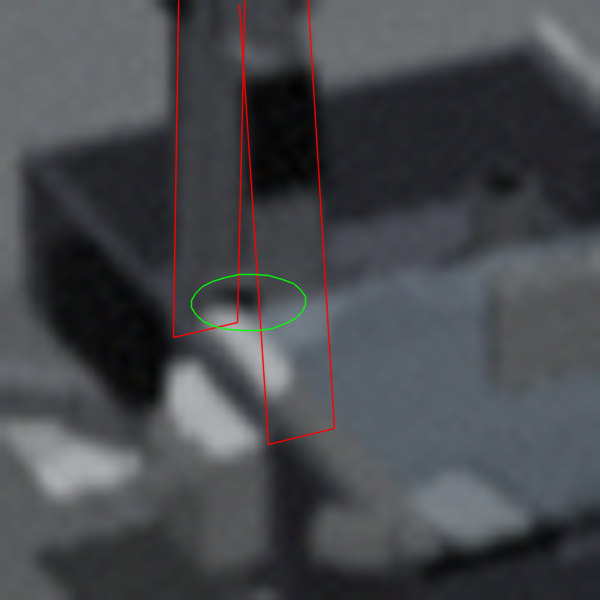

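Run:
```python
from ov import *
p=env.state()["ee_pos"]
env.move_l([p[0],p[1],p[2]+.0003],.02);s=env.state();print(s["ee_pos"],s["wrist_force"].round(1))
env.open_gripper()
s=env.state();print(s["clock"],s["gripper_width"],s["ee_pos"],s["wrist_force"].round(1))
im0=env.grab_frame("side");cv2.imwrite("pics/side12.png",im0)
im=crop(im0,250,180,80,100,6);cv2.imwrite("pics/t12.png",im)
```

```text
[0.52961809 0.15010617 0.1193446 ] [ 0.6 -0.  -0.8]
25.7167 0.0853699733504536 [0.52966527 0.1502107  0.11950029] [ 0.3 -0.2  0.1]
```

View pics/t12.png

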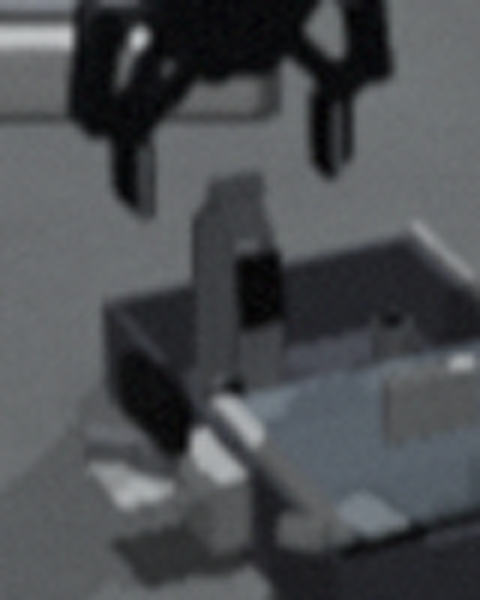

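The tongs stand upright around the bush, with the head at crop (235,190). I'll go up, turn 90° and descend to the pads.

Run:
```python
from ov import *
env.move_l([.5295,.1502,.185],.12)
env.move_to([.5295,.1502,.185],[np.pi,0,.148])
im0=env.grab_frame("side");cv2.imwrite("pics/side13.png",im0)
cv2.imwrite("pics/t13.png",crop(im0,240,150,100,130,4))
s=env.state();print(s["clock"],s["ee_pos"],s["ee_rot"],s["q"].round(2))
```

```text
27.7583 [0.52926512 0.15020547 0.18457652] [-3.14142462e+00  8.46262832e-04  1.48940724e-01] [ 0.16  0.44 -0.62  1.86  0.31  0.94 -2.03]
```

View pics/t13.png

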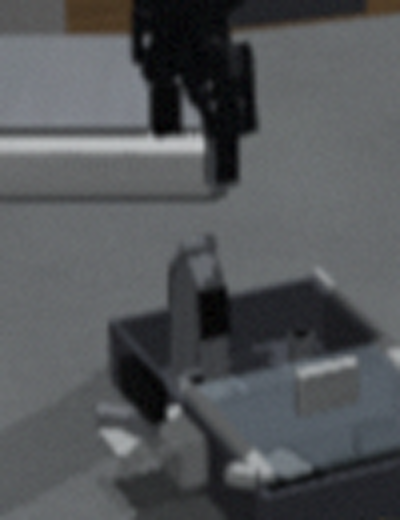

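The open fingers, at crop (165,115) and (228,165), straddle the tongs along y. I'll descend and squeeze.

Run:
```python
from ov import *
print(env.move_l([.5295,.1502,.075],.1,max_force=6))
s=env.state();print(s["clock"],s["ee_pos"],s["wrist_force"].round(1))
env.close()
s=env.state();print(s["clock"],s["gripper_width"],s["ee_pos"],s["wrist_force"].round(1))
im0=env.grab_frame("side");cv2.imwrite("pics/side14.png",im0)
cv2.imwrite("pics/t14.png",crop(im0,250,180,80,100,6))
```

```text
False
29.0083 [0.53003244 0.15040521 0.07564192] [-0.8  0.4 -0.6]
29.475 0.04315266454836412 [0.53119921 0.15114856 0.07676165] [-0.2  0.4  8.1]
```

View pics/t14.png

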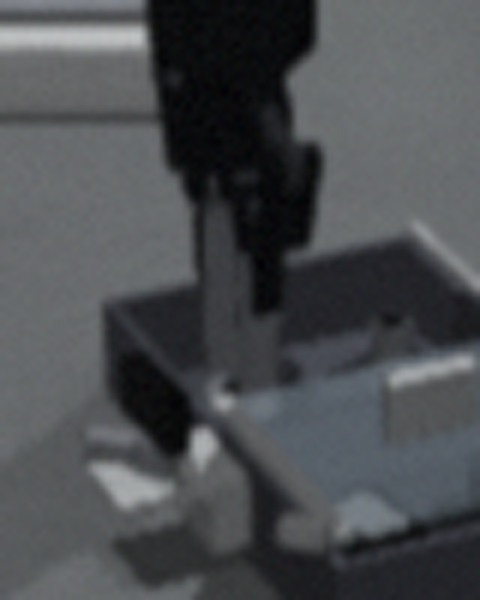

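The width reads 43.2 mm. With the earlier reading offset of about 1 mm that means 44 mm over the pads, so the jaws are on the 32 mm bush. I'll lift slowly.

Run:
```python
from ov import *
p=env.state()["ee_pos"]
env.move_l([p[0],p[1],p[2]+.04],.04)
s=env.state();print(s["clock"],s["gripper_width"],s["wrist_force"].round(1))
env.move_l([p[0],p[1],p[2]+.20],.08);env.dwell(.5)
s=env.state();print(s["clock"],s["gripper_width"],s["ee_pos"],s["wrist_force"].round(1))
for n in("side","top"):
    cv2.imwrite(f"pics/{n}15.png",env.grab_frame(n))
cv2.imwrite("pics/t15.png",crop(cv2.imread("pics/side15.png"),240,120,110,140,4))
```

```text
30.7167 0.04296380732618113 [-0.1  0.1 -2.3]
33.3667 0.04313953836056773 [0.53117422 0.15115618 0.27674835] [-0.3  0.5 -1.4]
```

View pics/t15.png

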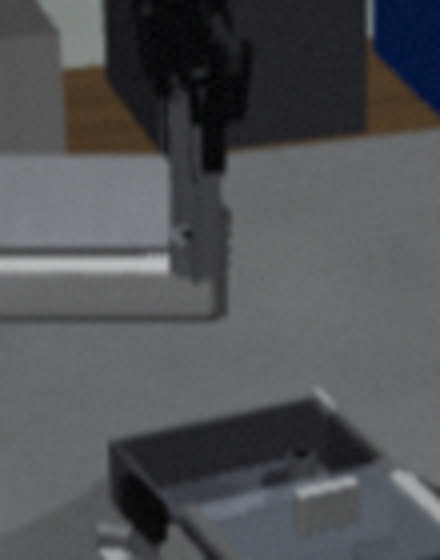

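View pics/top15.png

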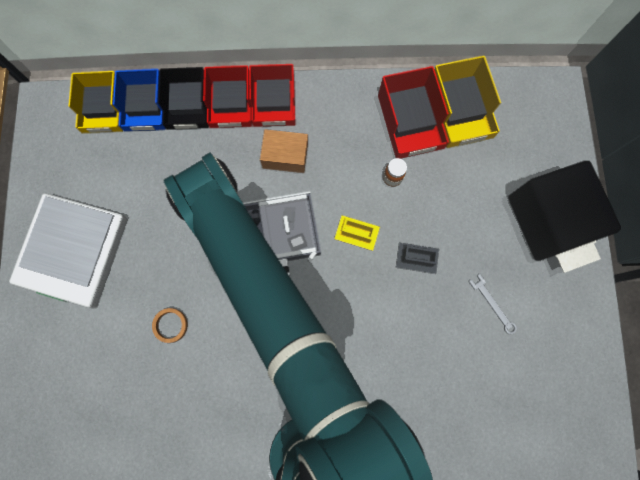

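Run:
```python
from ov import *
im=crop(cv2.imread("pics/side15.png"),265,135,55,65,9)
cv2.imwrite("pics/t16.png",cv2.convertScaleAbs(im,alpha=1.8))
```

```text
(no output)
```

View pics/t16.png

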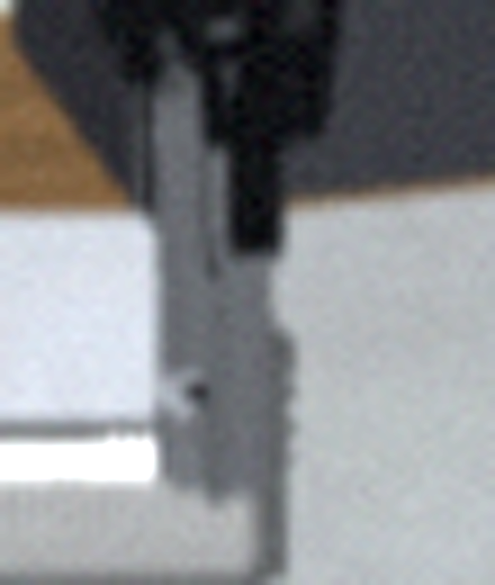

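The bush's ring and bore show between the jaws at crop (188,390). The grip width is steady at 43.1 mm against about 38 mm if the jaws were empty, and the tongs are upright. The caddy is empty and everything else looks unmoved.

Run:
```python
from bench import env
s=env.state();print(s["clock"],s["gripper_width"],s["ee_pos"]);print(env.hand_in())
```

```text
33.4667 0.04302664493155499 [0.53119122 0.15113153 0.276756  ]
the job is handed in; nothing more can be done
None
```

I finished the job and handed it in at 33.5 s, with the bush still held in the squeezed tongs. No verdict was reported.

**What I did:**
- Turned the clamp knob about 1.58 rad anticlockwise.
- Slid the cover open; it travelled 120.2 mm and reached its stop.
- Lifted the tongs out of the holder by their pivot pin. `close()` has no width control, so squeezing the pads there would have shut the jaws too far to fit round the bush.
- Stood the tongs round the bush on the tray floor and let go of them for a few seconds. I then re-gripped at the pads, squeezed, and lifted 20 cm.

**Last checks:**
- **Grip:** the gripper width held at 43.0–43.1 mm through the lift. That matches 44 mm over the pads, jaws on a 32 mm part, because earlier grips read about 1 mm low.
- **Bush:** it shows between the jaws in the side view. Its underside should be about 15 cm above the rim; this comes from the lift height and was not measured in a picture.
- **Upright:** the tongs look upright in the side view.
- **Rest of the scene:** the sleeve, seen in the side view, and the bench items in the final pictures look unmoved. I did not measure them.

**Disagreements and limits:**
- The two cameras differed by about 3–4 mm on where the tongs' pin and the bush were. I used the average, and an overlay on the hanging tongs agreed with it.
- Early on I tried `close()` with two arguments not in the description (`bogus` and `width`). Both were refused and nothing moved.

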